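# Ready a polarimeter tube for measurement

## Task

A sample tube has been laid in the V-shaped trough of the polarimeter, short of its place. Gently slide it along the trough until its end touches the stop ring at the detector end (the end with the display), then close the lid over it so the reading can be taken. Leave the volumetric flask standing where it is.

Things in the scene. Friction and masses are not known exactly. Their poses are not given: they have to be found in the camera images.
- polarimeter: White instrument fixed on the bench, 370 mm long (own y), 165 mm deep (own x, front at x = -82.5). Origin: centre of its underside. End heads 112 mm high: lamp head (slots) y -185 to -130 mm, detector head (display, keys) y +115 to +185. Between them the open compartment, x -62 to +38, y -130 to +115 mm, rim at z 100, floor at z 46 mm; behind it a deck at z 100 mm with the lid's hinge.
- trough_mid (a point): Point on the bottom line of the aluminium V-trough that runs along the whole compartment: x -12, y 0, z 52 mm in the polarimeter's frame, same axes. Two plates at 45 degrees form a 90 degree groove along y; their upper edges are 16 mm above this line and 16 mm to either side of it.
- stop_face (a point): Centre of the end stop's face, a dark steel ring 34 mm across round the detector window, at x -12, y +105, z 72 mm in the polarimeter's frame, same axes. The tube lying in the trough has its axis on the line through this point along the polarimeter's y, and comes to it by sliding towards +y.
- sample_tube: Loose tube, 120 mm long along its own y, about 90 g: 18 mm glass with a 25 mm bulb at mid-length and a dark steel cap at each end (28 mm diameter, 16 mm long, flat ends at y -60 and +60 mm). Origin: on its axis at mid-length. Starts in the trough, 25 to 60 mm short of the stop; may roll about its axis. Slides with less than 2 N; fragile: pressing it with over 60 N breaks it.
- lid (a joint): Lid angle: 0 shut, 1.95 fully open, leaning back past upright against its own stop, where it starts and stays. Swung forward past upright (below 1.5) it sinks shut under its own weight, slowed by a damper, in about 2 s. Swinging it takes less than 3 N at the free edge.
- lid_hinge (a point): Middle of the lid's hinge line, which runs along the polarimeter's y at x = +50, y = -7.5, z = 104 mm in the polarimeter's frame, with the polarimeter's axes.
- lid_edge (a point): Middle of the lid's free edge, on a blue finger lip 60 mm wide, 129 mm from the hinge line. The lid is a white plate 236 mm wide and 10 mm thick; a plane through hinge line and this point lies within 3 mm of its middle. Its outer side faces back, away from the robot, while it stands open.
- sample_flask: Volumetric flask with a blue stopper, loose, 62 mm across the bulb, 179 mm tall, standing left of the polarimeter; origin at the centre of its base. Leave it alone.

How it is judged:
On the way:
1. the tube's end touches the stop (within 2 mm), tube lying in the trough, lid still open (y of sample_tube in the frame of stop_face above -0.062 m and z of sample_tube in the frame of stop_face below 0.004 m and value of joint lid above 0.8 rad), for 0.2 s.
At the end, for the whole second after the job is handed in: The tube lies at rest in the trough (within 4 mm of its seated height, within 0.06 rad of the trough's direction) with its end within 2 mm of the stop ring's face, the lid is shut (below 0.05 rad), and the flask stands within 30 mm of where it was (y of sample_tube in the frame of stop_face between -0.062 and -0.057 m and z of sample_tube in the frame of stop_face between -0.004 and 0.004 m and angle between the y axis of sample_tube and the y axis of polarimeter, either way round below 0.06 rad and linear speed of sample_tube below 0.01 m/s and value of joint lid below 0.05 rad and distance of sample_flask from where it was at the start of the episode below 0.03 m and angle between sample_flask's own z axis and vertical below 0.2 rad); the robot touches nothing.
It fails at once if the tube is pressed against the polarimeter with more than 60 N (contact force between sample_tube and polarimeter above 60 N).
It fails at once if the flask is knocked over (angle between sample_flask's own z axis and vertical above 0.6 rad).
It also fails if it takes over 35 s, if anything falls off the work surface, if the arm or the gripper's body presses on something with over 40 N, if the wrist force passes 120 N, or if a joint passes its speed limit or range.

## Robot

A 6-joint arm with a two-finger parallel gripper is mounted at the origin on the work surface; the furniture and walls round the work are solid. World frame = base frame: x ahead of the robot, y to its left, z up, the work surface at z = 0. Lengths are in m, angles in rad, forces in N, time in s.
With the tool pointing down it reaches from about 0.35 to 0.975 m from the base axis. Payload 4.9 kg.
Tool frame: the origin (TCP) lies at the very end of the fingers, on their centre line; the grasp point (between the pads) lies 19 mm behind it (ctrl.grasp_offset is the distance from the TCP to the grasp point, in m); z points along the fingers, y is the line along which they close (so a half turn about z gives the same grasp; the last joint's range is limited). The gripper opens to 85 mm and grips with 20 to 120 N. Pads are 22 mm wide; open, the fingers measure 114 mm over their backs; the gripper's body (76 mm by 85 mm) begins 54 mm behind the grasp point. The pads swing forward as they close: fully open they stand 13 mm farther back than shut.
Start: joints at [-1.412, 0.053, 1.613, -0, 1.476, -0.119], TCP at [0.171, -0.601, 0.231] pointing down, gripper open.
Joint ranges: [-3.01, 3.01], [-1.01, 2.22], [0.06, 2.58], [-1.02, 4.17], [0.09, 2.62], [-3.14, 3.14]. Speed limits (rad/s): [2.57, 2.57, 3.14, 3.14, 3.14, 3.14].

## Interface

Orientations are given as a rotation vector (axis times angle).
In Python, from station import ctrl, optics gives the robot as it stands.
- The arm moves only by the shell command python3 -m handwheel 'ROWS' [OPENING] [FORCE]. ROWS is JSON, a list of rows, each an object of numbers: "tx", "ty", "tz": the shift along the tool's x, y, z in mm; "roll": the turn about the tool's z in rad. A call has 1 to 12 rows; each row shifts and turns the commanded pose from where the row before left it, along the tool's axes as they then stand; what a row does not reach is not made up. A row lasts 1/12 s, in which the tool goes at most 41.7 mm and 7.16 degrees, less where a joint would pass 70% of its speed; a pose out of reach is approached as far as the arm can. A call with a gripper value outside its range is refused whole. OPENING is the finger opening in mm, from 0 to 85.4, set as the call begins (- or left out, the last holds). The fingers move at their own pace and stop on an object; FORCE is the grip in N (left out, the last holds). Time passes only in rows, so rows that do not move let the fingers close. It gives the time, the measured TCP pose, the force, the opening and the grip force at its end, in the units of the state.
- ctrl.get_obs(): the state, without advancing time (a new reading comes with each control period).
- optics.get_image(name): name is "scene" or "top" or "wrist"; returns (picture, depth): 400x640x3 uint8, red, green, blue; 400x640 float32, m along the optical axis (not along the pixel's ray), 0 where there is no reading.
- optics.camera_params(name): a dict with "mtx" (3x3 intrinsics, pixels), "k1" (the pictures are not rectified: a ray, as slopes to the right and down, at radius r is drawn at 1 + k1 r^2 times it, then the intrinsics apply), "extrinsics" (4x4, takes a point from camera to world coordinates); the wrist camera has in their place "tool_from_camera" (4x4, takes a point from camera to tool coordinates, whose origin is the TCP and whose axes are the flange's). Camera axes: x right, y down, z forward; pixel columns grow to the right and rows downward; lengths in m; the calibration is good to about 2 mm. A picture is of the moment at which its call begins: read the wrist's pose just before it. camera_params takes no time and is no camera call.
- ctrl.finish_job(): hands the job in; it is judged then, once.
The state is a dict: "t": time; "q": joint angles; "dq": joint speeds; "effort": joint torques, N m; "tool_pos": TCP position; "tool_rot": TCP orientation; "contact_force": force on the tool from outside, world axes, zero at the start; "wrist_torque": the same for the moment, N m; "opening": finger opening in m; "grip_force": force on a finger pad.
Only numpy, scipy, OpenCV 4.12 (cv2) and the standard library are available. Lean on these libraries where they do the work, as an engineer would, in place of code of your own. Each camera call takes 0.05 s, during which the arm holds its last target. There are 200 camera calls.

## Working session

There is one attempt and no reset: what is moved stays moved. The work goes in short steps, Python scripts to look and compute and a shell command to move; the robot and the scene stay as the last step left them, time stands still between calls to the robot, and variables do not carry over. Pictures are saved under pics/ and viewed, at most 10 in all, crops included, and the job is handed in when it is done.

```bash
ls; mkdir -p pics
python3 - <<'E'
from station import ctrl, optics
import cv2, numpy as np
o=ctrl.get_obs(); print(o['t'],o['tool_pos'],o['tool_rot'],o['opening'])
for n in ['scene','top']:
    im,d=optics.get_image(n); cv2.imwrite(f'pics/{n}0.png',im[:,:,::-1]); np.savez(f'pics/{n}0.npz',im=im,d=d)
    p=optics.camera_params(n); print(n,p)
print(optics.camera_params('wrist'))
E
```

```text
pics
0.0 [ 0.17131417 -0.60042109  0.23007497] [-3.10934401e+00 -4.34698412e-01  4.43139116e-05] 0.08538545490453674
scene {'mtx': array([[381.93077015,   0.        , 318.62315201],
       [  0.        , 381.93077015, 199.03419363],
       [  0.        ,   0.        ,   1.        ]]), 'k1': -3.325257456708236e-05, 'extrinsics': array([[-0.45137197,  0.68513121, -0.57171546,  0.97986821],
       [ 0.89217949,  0.35849572, -0.27476641,  0.26186014],
       [ 0.0167065 , -0.63409467, -0.77307493,  0.7460962 ],
       [ 0.        ,  0.        ,  0.        ,  1.        ]])}
top {'mtx': array([[369.34115533,   0.        , 319.85266655],
       [  0.        , 369.34115533, 199.37326277],
       [  0.        ,   0.        ,   1.        ]]), 'k1': -0.08359267989031781, 'extrinsics': array([[-7.30800701e-04, -9.90812531e-01,  1.35240503e-01,
         3.56370670e-01],
       [-9.99979672e-01,  1.58070372e-03,  6.17710813e-03,
         2.16056410e-02],
       [-6.33413131e-03, -1.35233240e-01, -9.90793545e-01,
         9.42546768e-01],
       [ 0.00000000e+00,  0.00000000e+00,  0.00000000e+00,
         1.00000000e+00]])}
{'mtx': array([[333.36658903,   0.        , 331.3447004 ],
       [  0.        , 333.36658903, 204.2547073 ],
       [  0.        ,   0.        ,   1.        ]]), 'k1': -0.03413174301207893, 'tool_from_camera': array([[ 3.66028788e-04, -9.65964103e-01, -2.58675895e-01,
         6.54545999e-02],
       [ 9.99999766e-01,  5.03088019e-04, -4.63654583e-04,
         3.07741889e-04],
       [ 5.78010426e-04, -2.58675665e-01,  9.65964061e-01,
        -1.43025472e-01],
       [ 0.00000000e+00,  0.00000000e+00,  0.00000000e+00,
         1.00000000e+00]])}
```

View pics/scene0.png

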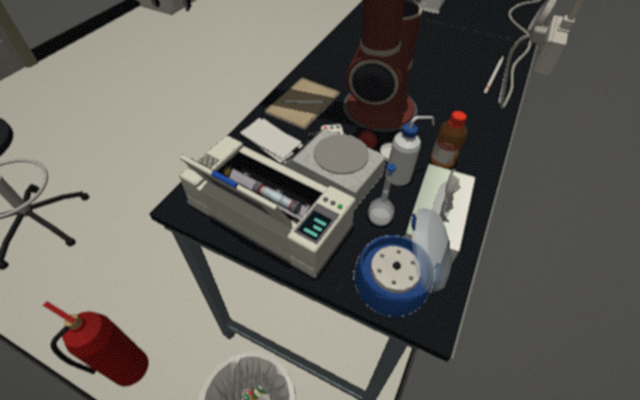

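View pics/top0.png

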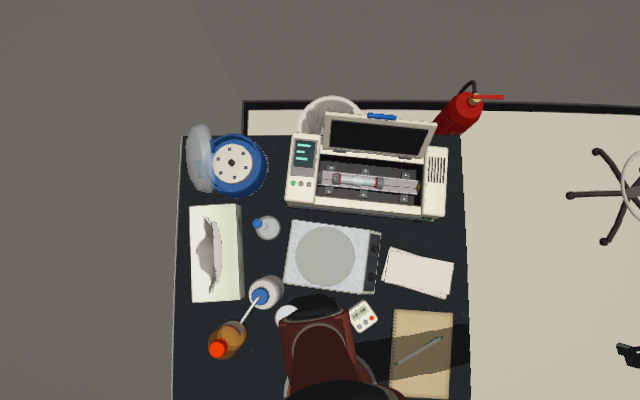

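```bash
cat > h.py <<'E'
import numpy as np, cv2
from station import ctrl, optics
from scipy.spatial.transform import Rotation as R
def cam(n,o=None):
    p=optics.camera_params(n)
    if 'extrinsics' in p: T=p['extrinsics']
    else:
        W=np.eye(4);W[:3,:3]=R.from_rotvec(o['tool_rot']).as_matrix();W[:3,3]=o['tool_pos'];T=W@p['tool_from_camera']
    return p['mtx'],p['k1'],T
def rays(c,uv):
    K,k,T=c
    n=cv2.undistortPoints(np.float64(uv).reshape(-1,1,2),K,np.array([k,0,0,0.])).reshape(-1,2)
    return np.c_[n,np.ones(len(n))]
def plane(c,uv,z):
    T=c[2];d=rays(c,uv)@T[:3,:3].T;s=(z-T[2,3])/d[:,2];return T[:3,3]+d*s[:,None]
def cloud(c,d):
    v,u=np.mgrid[0:400,0:640];uv=np.c_[u.ravel(),v.ravel()]
    P=(rays(c,uv)*d.reshape(-1,1))@c[2][:3,:3].T+c[2][:3,3];return P.reshape(400,640,3)
def proj(c,P):
    K,k,T=c;p=(np.atleast_2d(P)-T[:3,3])@T[:3,:3];n=p[:,:2]/p[:,2:];r=(n**2).sum(1,keepdims=True);return n*(1+k*r)@K[:2,:2].T+K[:2,2]
E
python3 - <<'E'
from h import *
for n in ['top','scene']:
    f=np.load(f'pics/{n}0.npz');c=cam(n);P=cloud(c,f['d']);im=f['im']
    ok=(f['d']>0)&(P[...,2]>0.105)&(P[...,2]<0.119)&(im.min(2)>100)&(P[...,0]>.45)&(P[...,0]<.75)&(abs(P[...,1])<.35)
    r=cv2.minAreaRect(P[ok][:,:2].astype(np.float32)*1000);print(n,ok.sum(),r, np.median(P[ok][:,2]))
    hsv=cv2.cvtColor(im,cv2.COLOR_RGB2HSV)
    red=((hsv[...,0]<8)|(hsv[...,0]>172))&(hsv[...,1]>110)&(P[...,0]>.5)&(P[...,0]<.7)&(P[...,2]>.05)&(P[...,2]<.12)&(abs(P[...,1])<.2)
    k,l,s,cc=cv2.connectedComponentsWithStats(red.astype(np.uint8))
    for i in range(1,k): print('red',s[i],cc[i].round(1),np.median(P[l==i],0).round(4))
    bl=(abs(hsv[...,0].astype(int)-110)<12)&(hsv[...,1]>130)
    k,l,s,cc=cv2.connectedComponentsWithStats(bl.astype(np.uint8))
    for i in range(1,k):
        if s[i,4]>15: print('blue',s[i],cc[i].round(1),np.median(P[l==i],0).round(4))
im=np.load('pics/top0.npz')['im'][100:225,280:450,::-1]
im2=np.load('pics/scene0.npz')['im'][135:275,175:365,::-1]
cv2.imwrite('pics/tc.png',cv2.resize(im,None,fx=4.5,fy=4.5,interpolation=2))
cv2.imwrite('pics/sc.png',cv2.resize(im2,None,fx=4,fy=4,interpolation=2))
E
```

```text
top 3047 ((530.72265625, -82.24189758300781), (370.70965576171875, 164.17652893066406), 84.1436767578125) 0.11202719399505645
red [339 174   2  10  13] [339.5 178.6] [ 0.5219 -0.0206  0.0829]
red [375 178   2  10  13] [375.6 182.5] [ 0.5122 -0.1058  0.0817]
blue [368 113  28   7 128] [381.1 116.1] [ 0.6259 -0.0985  0.2227]
blue [ 211  134   56   64 1525] [241.3 167.2] [0.5465 0.2136 0.0548]
blue [252 218  10  10  74] [256.4 222.8] [0.4114 0.1589 0.1781]
blue [252 288  16  17 177] [260.1 295.5] [0.2632 0.1481 0.1679]
scene 2092 ((533.6510009765625, -85.75643920898438), (369.0634460449219, 164.42530822753906), 84.53266143798828) 0.11111805494559845
red [258 184   6  10  19] [259.8 188.2] [ 0.5225 -0.1095  0.0813]
blue [402 124  17  13 152] [409.9 130.2] [0.2697 0.1499 0.1662]
blue [386 164  10   8  55] [390.5 167. ] [0.4132 0.1532 0.1778]
blue [212 171  25  16 153] [223.4 177.8] [ 0.6295 -0.1076  0.2221]
blue [306 214   9  10  19] [310.2 218.3] [0.5636 0.0448 0.1143]
blue [412 215   3  13  23] [413.3 220.7] [0.5652 0.2404 0.2299]
blue [ 355  234   74   83 2374] [385.6 282.9] [0.6161 0.228  0.0557]
```

View pics/tc.png

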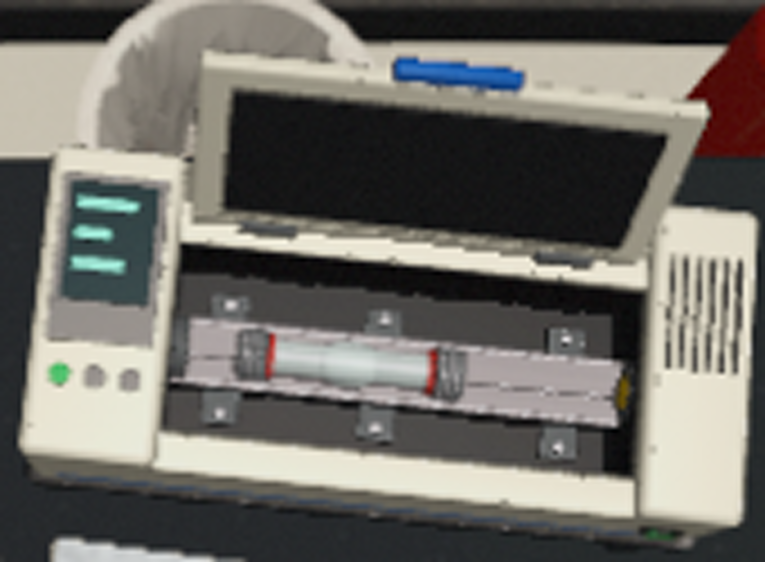

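View pics/sc.png

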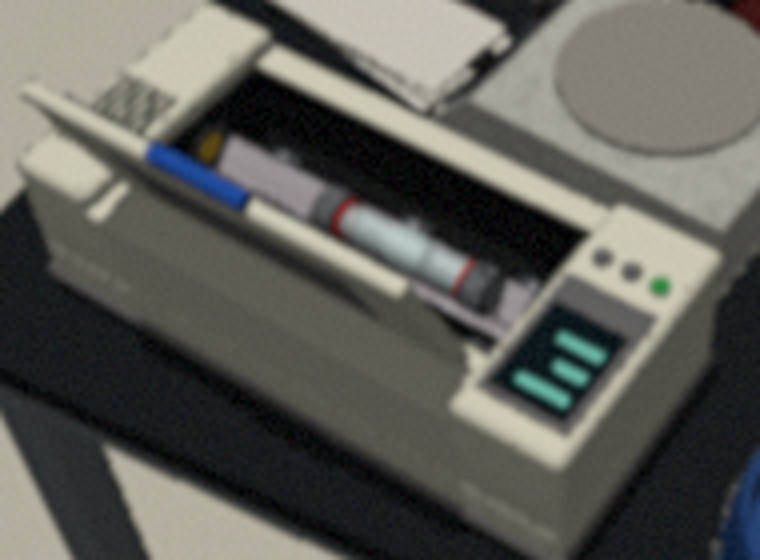

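The scene view shows the polarimeter with its lid open, the lip near (223,178), and the tube lying in the trough. In the top view the detector head is on the left (world +y). The tube runs from about (334,178) to (383,183), with its red bands at (339,179) and (376,182).

The instrument centre is about (532, -84) mm with a yaw of about -5.7°. The tube is about 26 mm short of the stop. I'll align the tool with the instrument's axes and move above the space behind the tube.

```bash
python3 -m handwheel '[{"tz":-5,"roll":0.0942},{"tz":-5,"roll":0.0942},{"tz":-5,"roll":0.0942},{"tz":-5,"roll":0.0942},{"tx":14.8,"ty":-23.5},{"tx":14.8,"ty":-23.5},{"tx":14.8,"ty":-23.5},{"tx":14.8,"ty":-23.5},{"tx":14.8,"ty":-23.5},{"tx":14.8,"ty":-23.5},{"tx":14.8,"ty":-23.5},{"tx":14.8,"ty":-23.5}]' 0 20
python3 -m handwheel '[{"tx":14.8,"ty":-23.5},{"tx":14.8,"ty":-23.5},{"tx":14.8,"ty":-23.5},{"tx":14.8,"ty":-23.5},{"tx":14.8,"ty":-23.5},{"tx":14.8,"ty":-23.5},{"tx":14.8,"ty":-23.5},{"tx":14.8,"ty":-23.5},{"tx":14.8,"ty":-23.5},{"tx":14.8,"ty":-23.5},{"tx":14.8,"ty":-23.5},{"tx":14.8,"ty":-23.5}]'
python3 -m handwheel '[{},{}]'
python3 - <<'E'
from h import *
o=ctrl.get_obs();im,d=optics.get_image('wrist');np.savez('pics/w1.npz',im=im,d=d,p=o['tool_pos'],r=o['tool_rot']);cv2.imwrite('pics/w1.png',im[:,:,::-1])
M=R.from_rotvec(o['tool_rot']).as_matrix();print(M.round(3))
c=cam('wrist',o);P=cloud(c,d);hsv=cv2.cvtColor(im,cv2.COLOR_RGB2HSV)
red=((hsv[...,0]<8)|(hsv[...,0]>172))&(hsv[...,1]>110)&(P[...,0]>.45)&(P[...,2]>.05)&(P[...,2]<.12)
k,l,s,cc=cv2.connectedComponentsWithStats(red.astype(np.uint8))
for i in range(1,k):
    if s[i,4]>8: print('red',s[i],cc[i].round(1),np.median(P[l==i],0).round(4))
E
```

```text
[[ 0.962  0.274 -0.   ]
 [ 0.274 -0.962  0.002]
 [ 0.    -0.002 -1.   ]]$[0]: bad value
$[0]: bad value
$[0]: bad value
```

View pics/w1.png

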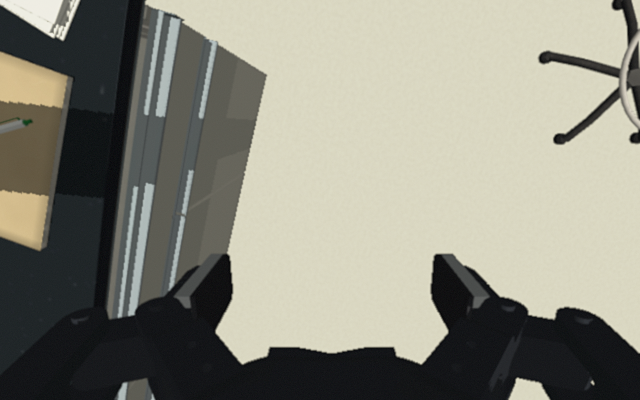

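The picture shows only open fingers over the floor: all three calls were refused and the arm has not moved. The rows probably need all four keys.

```bash
python3 -m handwheel '[{"tx":0,"ty":0,"tz":-5,"roll":0.0942},{"tx":0,"ty":0,"tz":-5,"roll":0.0942},{"tx":0,"ty":0,"tz":-5,"roll":0.0942},{"tx":0,"ty":0,"tz":-5,"roll":0.0942}]' 0 20; python3 -m handwheel --help | head -20
```

```text
t: 0.48
tool_pos: [0.1714, -0.6007, 0.2509]
tool_rot: [-3.136, 0.163, 0.0]
contact_force: [-0.4, 0.2, -0.6]
opening: 0.0384
grip_force: 0.0invalid input: not JSON, or not a number
```

```bash
python3 -m handwheel '[{"tx":14.8,"ty":-23.5,"tz":0,"roll":0},{"tx":14.8,"ty":-23.5,"tz":0,"roll":0},{"tx":14.8,"ty":-23.5,"tz":0,"roll":0},{"tx":14.8,"ty":-23.5,"tz":0,"roll":0},{"tx":14.8,"ty":-23.5,"tz":0,"roll":0},{"tx":14.8,"ty":-23.5,"tz":0,"roll":0},{"tx":14.8,"ty":-23.5,"tz":0,"roll":0},{"tx":14.8,"ty":-23.5,"tz":0,"roll":0},{"tx":14.8,"ty":-23.5,"tz":0,"roll":0},{"tx":14.8,"ty":-23.5,"tz":0,"roll":0}]'
python3 -m handwheel '[{"tx":14.8,"ty":-23.5,"tz":0,"roll":0},{"tx":14.8,"ty":-23.5,"tz":0,"roll":0},{"tx":14.8,"ty":-23.5,"tz":0,"roll":0},{"tx":14.8,"ty":-23.5,"tz":0,"roll":0},{"tx":14.8,"ty":-23.5,"tz":0,"roll":0},{"tx":14.8,"ty":-23.5,"tz":0,"roll":0},{"tx":14.8,"ty":-23.5,"tz":0,"roll":0},{"tx":14.8,"ty":-23.5,"tz":0,"roll":0},{"tx":14.8,"ty":-23.5,"tz":0,"roll":0},{"tx":14.8,"ty":-23.5,"tz":0,"roll":0},{"tx":0,"ty":0,"tz":0,"roll":0},{"tx":0,"ty":0,"tz":0,"roll":0}]'
cat > look.py <<'E'
import sys
from h import *
o=ctrl.get_obs();im,d=optics.get_image('wrist');n=sys.argv[1]
np.savez(f'pics/{n}.npz',im=im,d=d,p=o['tool_pos'],r=o['tool_rot']);cv2.imwrite(f'pics/{n}.png',im[:,:,::-1])
c=cam('wrist',o);P=cloud(c,d);hsv=cv2.cvtColor(im,cv2.COLOR_RGB2HSV)
print(o['tool_pos'],R.from_rotvec(o['tool_rot']).as_matrix()[:2,0].round(4))
red=((hsv[...,0]<8)|(hsv[...,0]>172))&(hsv[...,1]>110)&(P[...,0]>.45)&(P[...,2]>.05)&(P[...,2]<.12)
k,l,s,cc=cv2.connectedComponentsWithStats(red.astype(np.uint8))
for i in range(1,k):
    if s[i,4]>20: print('red',s[i],cc[i].round(1),np.median(P[l==i],0).round(4))
E
python3 look.py w2
```

```text
t: 1.32
tool_pos: [0.3424, -0.3805, 0.251]
tool_rot: [-3.137, 0.156, 0.0]
contact_force: [-0.1, -0.8, -0.5]
opening: -0.0001
grip_force: 0.0
t: 2.32
tool_pos: [0.5126, -0.1616, 0.2508]
tool_rot: [-3.138, 0.151, 0.002]
contact_force: [0.0, -0.1, 0.2]
opening: 0.0002
grip_force: 0.0
[ 0.51259813 -0.16161993  0.25083492] [ 0.9954 -0.0963]
red [183 173  11  25 124] [186.4 184.8] [ 0.5279 -0.0229  0.0821]
red [274 174   3  24  53] [274.7 185.3] [ 0.5189 -0.1079  0.083 ]
```

View pics/w2.png

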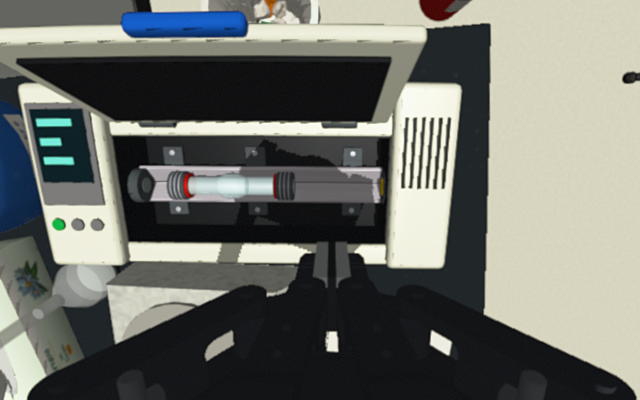

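The wrist view shows the tube's near cap ending at about (295,186), the trough's bottom line near row 184, and the stop ring at about x=150. The fingers are shut at about (330,245). I'll cast these pixels onto planes to get the offsets.

Run:
```python
from h import *
f=np.load('pics/w2.npz');o=dict(tool_pos=f['p'],tool_rot=f['r']);c=cam('wrist',o);M=R.from_rotvec(f['r']).as_matrix()
P=cloud(c,f['d'])
def tool(p): return ((p-f['p'])@M*1000).round(1)
print('cap end, far cap end',tool(plane(c,[[295,186],[168,185]],.072)), 'ring',tool(plane(c,[[152,185]],.072)))
print('trough bottom',tool(plane(c,[[340,183],[382,185]],.055)))
A=P[175:197,277:294].reshape(-1,3);A=A[A[:,2]>.06];print('cap cloud',tool(A).min(0),tool(A).max(0),A[:,2].max())
ok=(P[...,2]>.105)&(P[...,2]<.119)&(f['im'].min(2)>120)&(P[...,0]>.42);r=cv2.minAreaRect(P[ok][:,:2].astype(np.float32)*1000);print(r)
b=cv2.inRange(cv2.cvtColor(f['im'],cv2.COLOR_RGB2HSV),(100,130,60),(125,255,255))>0
b[:, :120]=0;b[45:]=0
L=P[b];print('lip',tool(L).min(0),tool(L).max(0),np.median(L,0))
```

```text
cap end, far cap end [[  -2.1  -35.7  178.8]
 [  -1.  -162.1  178.8]] ring [[  -1.  -178.3  178.8]]
trough bottom [[ -2.5   9.1 195.8]
 [ -4.6  52.6 195.8]]
cap cloud [ -11.1  -51.8 -143. ] [ 65.5   0.2 177.8] 0.393789070012381
((530.7317504882812, -84.57730102539062), (369.7862548828125, 163.62393188476562), 84.08104705810547)
lip [  65.5 -592.8 -143. ] [3.9890e+02 2.0000e-01 1.0457e+03] [ 0.6260805  -0.10355877  0.22322477]
```

```bash
python3 -m handwheel '[{"tx":-2,"ty":0,"tz":25,"roll":0},{"tx":0,"ty":0,"tz":25,"roll":0},{"tx":0,"ty":0,"tz":25,"roll":0},{"tx":0,"ty":0,"tz":25,"roll":0},{"tx":0,"ty":0,"tz":25,"roll":0},{"tx":0,"ty":0,"tz":20,"roll":0},{"tx":0,"ty":0,"tz":15,"roll":0},{"tx":0,"ty":0,"tz":10,"roll":0},{"tx":0,"ty":0,"tz":5,"roll":0},{"tx":0,"ty":0,"tz":4,"roll":0},{"tx":0,"ty":0,"tz":0,"roll":0},{"tx":0,"ty":0,"tz":0,"roll":0}]'
```

```text
t: 3.37
tool_pos: [0.511, -0.1629, 0.0733]
tool_rot: [3.137, -0.156, 0.002]
contact_force: [0.1, 0.1, -0.0]
opening: -0.0001
grip_force: 0.0
```

```bash
python3 -m handwheel '[{"tx":0,"ty":-4,"tz":0,"roll":0},{"tx":0,"ty":-4,"tz":0,"roll":0},{"tx":0,"ty":-4,"tz":0,"roll":0},{"tx":0,"ty":-4,"tz":0,"roll":0},{"tx":0,"ty":-3,"tz":0,"roll":0},{"tx":0,"ty":-3,"tz":0,"roll":0},{"tx":0,"ty":-3,"tz":0,"roll":0},{"tx":0,"ty":-3,"tz":0,"roll":0},{"tx":0,"ty":-3,"tz":0,"roll":0},{"tx":0,"ty":-3,"tz":0,"roll":0},{"tx":0,"ty":0,"tz":0,"roll":0}]'; python3 look.py w3
```

```text
t: 4.28
tool_pos: [0.5138, -0.1281, 0.0723]
tool_rot: [-3.138, 0.155, -0.0]
contact_force: [0.5, -0.8, -0.2]
opening: -0.0
grip_force: 0.0
[ 0.51383224 -0.12807208  0.07231439] [ 0.9951 -0.0985]
red [ 63 232  38  54 765] [ 75.5 257.9] [ 0.531  -0.0138  0.081 ]
red [257 234  10  54 306] [260.3 260.2] [ 0.5228 -0.098   0.0833]
```

View pics/w3.png

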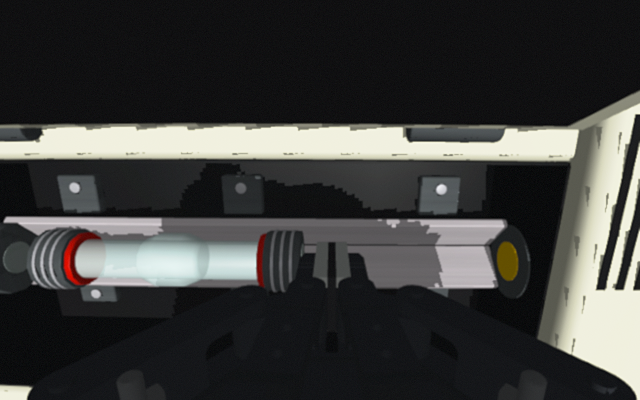

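The near cap is at (283,260), touching the finger. The tube has moved about 9.5 mm, leaving about 16 mm to the ring at (12,255).

```bash
python3 -m handwheel '[{"tx":0,"ty":-2,"tz":0,"roll":0},{"tx":0,"ty":-2,"tz":0,"roll":0},{"tx":0,"ty":-2,"tz":0,"roll":0},{"tx":0,"ty":-2,"tz":0,"roll":0},{"tx":0,"ty":-2,"tz":0,"roll":0},{"tx":0,"ty":-1,"tz":0,"roll":0},{"tx":0,"ty":-1,"tz":0,"roll":0},{"tx":0,"ty":0,"tz":0,"roll":0}]'; python3 -m handwheel '[{"tx":0,"ty":-1,"tz":0,"roll":0},{"tx":0,"ty":0,"tz":0,"roll":0}]';  python3 look.py w4
```

```text
t: 5.0
tool_pos: [0.515, -0.1164, 0.0723]
tool_rot: [-3.138, 0.155, -0.0]
contact_force: [1.1, -0.0, 0.2]
opening: 0.0002
grip_force: 0.0
t: 5.17
tool_pos: [0.5151, -0.1155, 0.0723]
tool_rot: [-3.138, 0.155, -0.0]
contact_force: [-0.3, 0.8, 0.1]
opening: -0.0
grip_force: 0.1
[ 0.51506391 -0.11549641  0.07232059] [ 0.9951 -0.0988]
red [ 63 232  38  54 779] [ 75.8 257.9] [ 0.5322 -0.0015  0.0811]
red [257 234  10  54 303] [260.5 260.3] [ 0.5237 -0.0854  0.083 ]
```

```bash
for i in 1 ; do python3 -m handwheel '[{"tx":0,"ty":-1,"tz":0,"roll":0},{"tx":0,"ty":0,"tz":0,"roll":0}]'|sed -n '2p;4p'; python3 -m handwheel '[{"tx":0,"ty":-1,"tz":0,"roll":0},{"tx":0,"ty":0,"tz":0,"roll":0}]'|sed -n '2p;4p'; python3 -m handwheel '[{"tx":0,"ty":-0.7,"tz":0,"roll":0},{"tx":0,"ty":0,"tz":0,"roll":0}]'|sed -n '2p;4p'; done
```

```text
tool_pos: [0.5151, -0.1146, 0.0723]
contact_force: [-0.7, 0.7, -0.5]
tool_pos: [0.5153, -0.1135, 0.0723]
contact_force: [0.5, -0.3, -0.3]
tool_pos: [0.5153, -0.1128, 0.0723]
contact_force: [1.1, -0.4, -0.8]
```

```bash
python3 -m handwheel '[{"tx":0,"ty":-0.7,"tz":0,"roll":0},{"tx":0,"ty":0,"tz":0,"roll":0}]'|sed -n '2p;4p'; python3 -m handwheel '[{"tx":0,"ty":-0.7,"tz":0,"roll":0},{"tx":0,"ty":0,"tz":0,"roll":0}]'|sed -n '2p;4p'; python3 -m handwheel '[{"tx":0,"ty":-0.7,"tz":0,"roll":0},{"tx":0,"ty":0,"tz":0,"roll":0}]'|sed -n '2p;4p'
```

```text
tool_pos: [0.5154, -0.1121, 0.0723]
contact_force: [-0.4, -1.1, -1.0]
tool_pos: [0.5155, -0.1114, 0.0723]
contact_force: [-0.1, -1.5, 0.3]
tool_pos: [0.5155, -0.1111, 0.0724]
contact_force: [-0.6, -2.3, 0.1]
```

```bash
python3 -m handwheel '[{"tx":0,"ty":-0.5,"tz":0,"roll":0},{"tx":0,"ty":0,"tz":0,"roll":0}]'|sed -n '2p;4p'; python3 -m handwheel '[{"tx":0,"ty":-0.5,"tz":0,"roll":0},{"tx":0,"ty":0,"tz":0,"roll":0}]'|sed -n '2p;4p'; python3 look.py w5
```

```text
tool_pos: [0.5156, -0.111, 0.0725]
contact_force: [0.0, -4.1, 0.3]
tool_pos: [0.5157, -0.111, 0.0726]
contact_force: [-0.6, -6.8, 0.5]
[ 0.51571579 -0.11098634  0.07256694] [ 0.9951 -0.0987]
red [ 63 232  38  54 777] [ 76.4 258.2] [0.5326 0.0029 0.0811]
red [258 234   9  54 303] [261.2 260.1] [ 0.5243 -0.0812  0.0833]
```

View pics/w5.png

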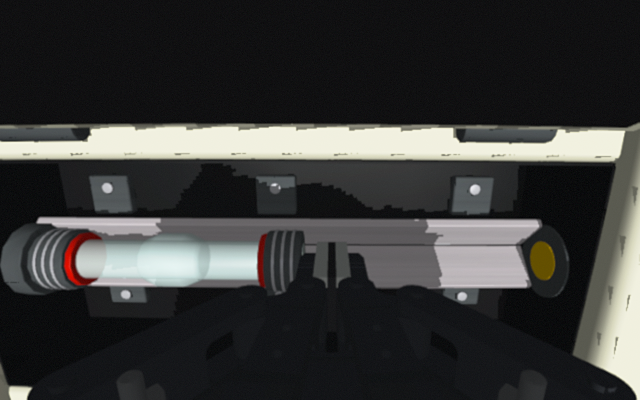

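The far cap now sits against the ring near (20,255). The force rose to 6.8 N with no further motion, so the tube is seated. I'll back off, rise, cross over the lid and go down behind it.

```bash
python3 -m handwheel '[{"tx":0,"ty":2,"tz":0,"roll":0},{"tx":0,"ty":5,"tz":0,"roll":0},{"tx":0,"ty":9,"tz":0,"roll":0},{"tx":0,"ty":9,"tz":0,"roll":0},{"tx":0,"ty":0,"tz":-30,"roll":0},{"tx":0,"ty":0,"tz":-30,"roll":0},{"tx":0,"ty":0,"tz":-30,"roll":0},{"tx":0,"ty":0,"tz":-30,"roll":0},{"tx":0,"ty":0,"tz":-30,"roll":0},{"tx":0,"ty":0,"tz":-30,"roll":0},{"tx":0,"ty":0,"tz":-20,"roll":0},{"tx":0,"ty":0,"tz":0,"roll":0}]'; python3 look.py w6
python3 -m handwheel '[{"tx":24.2,"ty":-7.2,"tz":0,"roll":0},{"tx":24.2,"ty":-7.2,"tz":0,"roll":0},{"tx":24.2,"ty":-7.2,"tz":0,"roll":0},{"tx":24.2,"ty":-7.2,"tz":0,"roll":0},{"tx":24.2,"ty":-7.2,"tz":0,"roll":0},{"tx":24.2,"ty":-7.2,"tz":0,"roll":0},{"tx":0,"ty":0,"tz":0,"roll":0},{"tx":0,"ty":0,"tz":0,"roll":0}]'
```

```text
t: 7.6
tool_pos: [0.5154, -0.1362, 0.2787]
tool_rot: [3.135, -0.156, 0.015]
contact_force: [-0.1, 0.3, 1.7]
opening: 0.0002
grip_force: 0.0
[ 0.51539004 -0.13620346  0.27874782] [ 0.995  -0.0992]
red [193 171   9  23  97] [196.2 182.3] [0.53   0.0034 0.0824]
red [277 172   3  22  48] [277.6 182.5] [ 0.5212 -0.0813  0.0827]
t: 8.32
tool_pos: [0.6615, -0.106, 0.269]
tool_rot: [-3.137, 0.155, 0.008]
contact_force: [0.3, 0.1, 1.1]
opening: 0.0002
grip_force: 0.0
```

```bash
python3 -m handwheel '[{"tx":0,"ty":0,"tz":20,"roll":0},{"tx":0,"ty":0,"tz":20,"roll":0},{"tx":0,"ty":0,"tz":20,"roll":0},{"tx":0,"ty":0,"tz":12,"roll":0},{"tx":0,"ty":0,"tz":0,"roll":0}]'
python3 -m handwheel '[{"tx":-6,"ty":0,"tz":0,"roll":0},{"tx":-6,"ty":0,"tz":0,"roll":0},{"tx":-6,"ty":0,"tz":0,"roll":0},{"tx":-6,"ty":0,"tz":0,"roll":0},{"tx":-6,"ty":0,"tz":0,"roll":0},{"tx":-6,"ty":0,"tz":0,"roll":0},{"tx":-6,"ty":0,"tz":0,"roll":0}]'
python3 - <<'E'
from h import *
im,d=optics.get_image('scene');cv2.imwrite('pics/s7.png',cv2.resize(im[100:275,150:400,::-1],None,fx=3,fy=3))
E
```

```text
t: 8.73
tool_pos: [0.6588, -0.1059, 0.1954]
tool_rot: [-3.136, 0.156, 0.012]
contact_force: [-0.7, 0.2, -0.4]
opening: -0.0002
grip_force: 0.0
t: 9.32
tool_pos: [0.6197, -0.1019, 0.201]
tool_rot: [3.138, -0.155, 0.002]
contact_force: [0.6, 0.5, 0.5]
opening: -0.0001
grip_force: 0.3
```

View pics/s7.png

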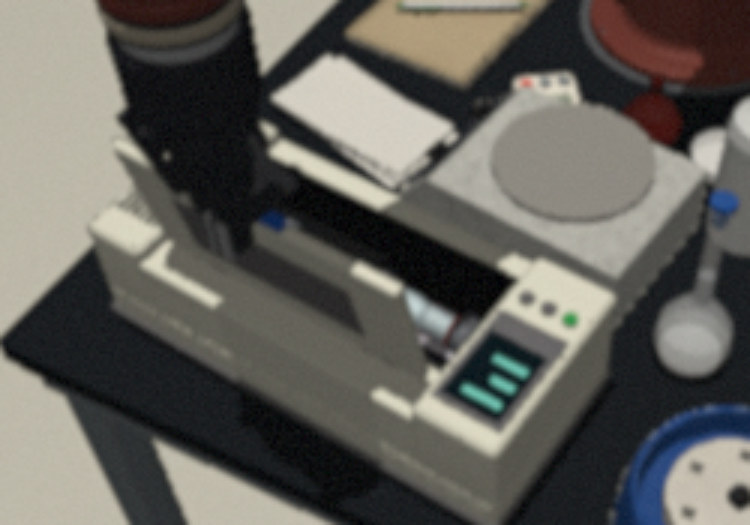

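The finger is behind the lid near the blue lip, and the lid is already swinging forward with the flask untouched. I'll keep pushing past upright.

```bash
python3 -m handwheel '[{"tx":-6,"ty":0,"tz":0,"roll":0},{"tx":-6,"ty":0,"tz":0,"roll":0},{"tx":-6,"ty":0,"tz":0,"roll":0},{"tx":-6,"ty":0,"tz":0,"roll":0},{"tx":-6,"ty":0,"tz":0,"roll":0},{"tx":-6,"ty":0,"tz":0,"roll":0},{"tx":-6,"ty":0,"tz":0,"roll":0},{"tx":-6,"ty":0,"tz":0,"roll":0},{"tx":-6,"ty":0,"tz":0,"roll":0},{"tx":0,"ty":0,"tz":0,"roll":0},{"tx":0,"ty":0,"tz":0,"roll":0},{"tx":0,"ty":0,"tz":0,"roll":0}]'
python3 -m handwheel '[{"tx":0,"ty":0,"tz":-20,"roll":0},{"tx":0,"ty":0,"tz":-20,"roll":0},{"tx":0,"ty":0,"tz":-20,"roll":0},{"tx":0,"ty":0,"tz":0,"roll":0},{"tx":0,"ty":0,"tz":0,"roll":0},{"tx":0,"ty":0,"tz":0,"roll":0},{"tx":0,"ty":0,"tz":0,"roll":0},{"tx":0,"ty":0,"tz":0,"roll":0},{"tx":0,"ty":0,"tz":0,"roll":0},{"tx":0,"ty":0,"tz":0,"roll":0},{"tx":0,"ty":0,"tz":0,"roll":0},{"tx":0,"ty":0,"tz":0,"roll":0}]'
python3 -m handwheel '[{"tx":0,"ty":0,"tz":0,"roll":0},{"tx":0,"ty":0,"tz":0,"roll":0},{"tx":0,"ty":0,"tz":0,"roll":0},{"tx":0,"ty":0,"tz":0,"roll":0},{"tx":0,"ty":0,"tz":0,"roll":0},{"tx":0,"ty":0,"tz":0,"roll":0},{"tx":0,"ty":0,"tz":0,"roll":0},{"tx":0,"ty":0,"tz":0,"roll":0},{"tx":0,"ty":0,"tz":0,"roll":0},{"tx":0,"ty":0,"tz":0,"roll":0},{"tx":0,"ty":0,"tz":0,"roll":0},{"tx":0,"ty":0,"tz":0,"roll":0}]'
python3 -m handwheel '[{"tx":0,"ty":0,"tz":0,"roll":0},{"tx":0,"ty":0,"tz":0,"roll":0},{"tx":0,"ty":0,"tz":0,"roll":0},{"tx":0,"ty":0,"tz":0,"roll":0},{"tx":0,"ty":0,"tz":0,"roll":0},{"tx":0,"ty":0,"tz":0,"roll":0},{"tx":0,"ty":0,"tz":0,"roll":0},{"tx":0,"ty":0,"tz":0,"roll":0},{"tx":0,"ty":0,"tz":0,"roll":0},{"tx":0,"ty":0,"tz":0,"roll":0},{"tx":0,"ty":0,"tz":0,"roll":0},{"tx":0,"ty":0,"tz":0,"roll":0}]'
python3 - <<'E'
from h import *
im,d=optics.get_image('scene');c=cam('scene');P=cloud(c,d);cv2.imwrite('pics/s8.png',cv2.resize(im[100:275,150:400,::-1],None,fx=3,fy=3))
h=cv2.cvtColor(im,cv2.COLOR_RGB2HSV);b=cv2.inRange(h,(100,130,60),(125,255,255));b[:, :180]=0;b[:,320:]=0
k,l,s,cc=cv2.connectedComponentsWithStats(b)
for i in range(1,k):
    if s[i,4]>10: print(s[i],np.median(P[l==i],0))
a=(P[...,0]>.47)&(P[...,0]<.56)&(P[...,1]>-.17)&(P[...,1]<-.02)&(P[...,2]>.03)&(P[...,2]<.2)&(im.min(2)>120)
print('lid z',a.sum(),np.percentile(P[a][:,2],[5,50,95]))
E
```

```text
t: 10.37
tool_pos: [0.5664, -0.0966, 0.2004]
tool_rot: [3.138, -0.156, 0.0]
contact_force: [0.0, 0.1, -0.8]
opening: 0.0001
grip_force: 0.0
t: 11.37
tool_pos: [0.5663, -0.0966, 0.2601]
tool_rot: [-3.138, 0.156, 0.0]
contact_force: [0.2, -0.1, 0.2]
opening: -0.0
grip_force: 0.0
t: 12.37
tool_pos: [0.5664, -0.0966, 0.2603]
tool_rot: [-3.138, 0.155, 0.0]
contact_force: [0.2, 0.5, -0.8]
opening: 0.0001
grip_force: 0.0
t: 13.37
tool_pos: [0.5664, -0.0966, 0.2603]
tool_rot: [3.138, -0.155, 0.0]
contact_force: [-0.2, 0.3, 0.6]
opening: 0.0002
grip_force: 0.0
[273 159  10   7  16] [ 0.45612422 -0.1030877   0.1103591 ]
[285 166   8   5  15] [ 0.45797563 -0.06801283  0.10964627]
lid z 476 [0.10853447 0.11034985 0.11219496]
```

View pics/s8.png

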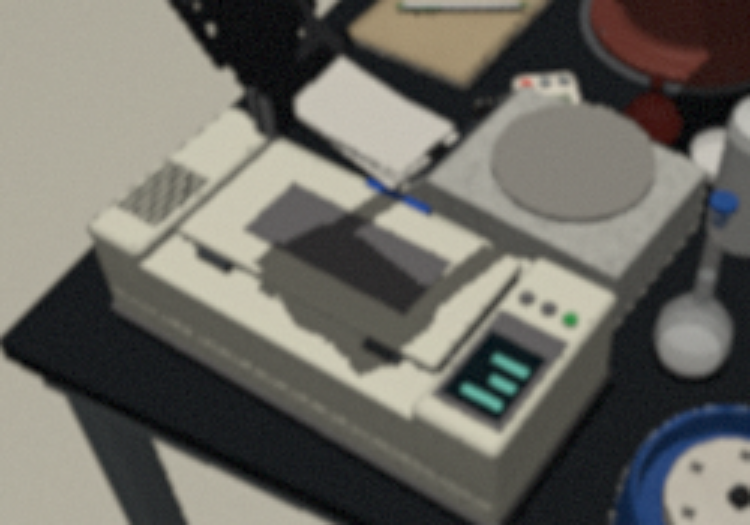

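The lid is shut and level: its top is at z ≈ 0.110 m and the lip is down at (400,195). The arm is clear and the flask is still standing.

```bash
python3 -c "
from station import ctrl
print(ctrl.finish_job())"
```

```text
the job is handed in; nothing more can be done
None
```

The job is handed in: the tube was slid against the stop ring (about 7 N), the lid is shut, the arm is clear and the flask was not touched. It took about 13.4 s; the judge's verdict was not shown.

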